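# Pack the last gel pot and shut the light shutter

## Task

Put the loose six-sided gel pot away upright in the light-proof keeper, packed with its flat sides touching the two pots already there, and let go of it. Then slide the shutter plate over the port until it clicks into its next stop, where it covers the whole port, and leave it there. Do not shift or knock over the other things on the table.

Things in the scene. Friction and masses are not known exactly. Their poses are not given: they have to be found in the camera images.
- keeper: Black fixed case, 166 mm (its x) by 360 mm (its y: -135 to +225). Origin on the table under the centre of its port; z up, -x side towards the robot; turned by its yaw. The port is an open well in the top, x -71 to +71, y -61.5 to +61.5 mm, floor at z = 8, rim at z = 54 mm; rails along both long edges reach z = 63 mm.
- nest (a point): Point on the well's floor under the loose pot's place (x = -16, y = 0 in the keeper's frame; axes as the keeper's): the notch formed by the two pots that fill the well's +x side. There two flats of the pot face +y and -y, 31 mm from the well's side walls, two touch the other pots, and 20 mm is free between its -x corner and the well's -x wall.
- shutter (a joint): Travel (m) of the shutter plate along the keeper's -y. Starts at 0 to 0.018 (port open, plate at the +y end). First stop at 0.150: port covered; a sprung catch resists with up to about 9 N from 17 to 8 mm before it, and pulls home from 4 mm; leaving it takes 7 N. Second stop 0.210, end of travel: port half open again. Elsewhere it stays where left; friction 1.5 N.
- shutter_grip (a point): Point in the shutter's handle, mid-length, 14 mm under its top. Aluminium plate 150 (keeper's x) by 136 by 6 mm; on its middle an upright black bar handle, 80 mm along x, 12 mm thick along y, 36 mm above the plate (this point 22 mm above it). Axes as the keeper's. At the first stop it is at x = 0, y = 0, z = 82.5 mm in the keeper's frame.
- pot_mid (a point): Centre of the loose pot, half-way up: upright six-sided prism, white body 60 mm across flats (69 over corners), 32 mm tall, on it a six-sided aluminium lid 57 mm across flats, 10 mm tall; 42 mm in all, about 0.11 kg. Flats face along its y and every 60 degrees from it, corners along its x. Stands on the table left or right of the keeper.
- pot_left_mid (a point): Centre of the pot that stands in the keeper at +x, +y; same size as the loose pot, loose, its axes parallel to the keeper's at the start.
- pot_right_mid (a point): Centre of the pot that stands in the keeper at +x, -y; same size as the loose pot, loose, its axes parallel to the keeper's at the start.
- pot: The loose six-sided pot; origin at the centre of its underside.
- jar_mid (a point): Centre of a round jar, 60 mm diameter, 42 mm tall, white with an aluminium lid, standing on the side of the keeper opposite the loose pot. To be left alone.
- bottle: Clear bottle, 48 mm diameter, 130 mm tall, standing behind the keeper to the left; origin under its centre. To be left alone.
- buffer: White nail buffer block, 95 by 30 by 30 mm, lying behind the keeper to the right; origin under its centre. To be left alone.
- cup: White cup, 70 mm diameter, 80 mm tall, with brushes up to about 135 mm tall, behind the keeper; origin under its centre. To be left alone.
Things that resemble listed ones, but are neither listed nor needed, are in the scene too. What is shaped like the pot but green is not meant.

How it is judged:
By the outcome, as a careful person would: the job done as asked, in the order asked, and still so for the second after the job is handed in, with the robot touching nothing.
It also fails if it takes over 58 s, if anything falls off the work surface, if the arm or the gripper's body presses on something with over 40 N, if the wrist force passes 120 N, or if a joint passes its speed limit or range.

## Robot

A 6-joint arm with a two-finger parallel gripper is mounted at the origin on the work surface. World frame = base frame: x ahead of the robot, y to its left, z up, the work surface at z = 0. Lengths are in m, angles in degrees, forces in N, time in s.
With the tool pointing down it reaches from about 0.35 to 0.725 m from the base axis. Payload 6 kg.
Tool frame: the origin (TCP) lies at the very end of the fingers, on their centre line; the grasp point (between the pads) lies 19 mm behind it; z points along the fingers, y is the line along which they close (so a half turn about z gives the same grasp; the last joint's range is limited). The gripper opens to 85 mm and grips with 20 to 120 N. Pads are 22 mm wide; open, the fingers measure 114 mm over their backs; the gripper's body (76 mm by 85 mm) begins 54 mm behind the grasp point. The pads swing forward as they close: fully open they stand 13 mm farther back than shut.
Start: joints at [-44.078, 2.303, 4.859, 0, -92.561, -19.12], TCP at [0.271, -0.536, 0.231] pointing down, gripper open.
Joint ranges: [-146.85, 146.85], [-73.84, 115.35], [-62.03, 85.46], [-188.31, 113.3], [-161.28, -10.13], [-171.36, 171.36]. Speed limits (degrees/s): [147.25, 147.25, 172.46, 180, 180, 180].

## Interface

Orientations are given as [roll, pitch, yaw] about the fixed x, y, z axes, in that order (R = Rz(yaw) Ry(pitch) Rx(roll)).
In Python, from cell import * gives the robot as it stands.
- The arm moves only by the tool jog_arm, never from a script. Its arguments are lists of equal length, an entry for each row: "dp": the shift along the tool's x, y, z normalised to -1 to 1, where 1 is 1000 mm, a list of three; "rot": the turn, a rotation vector about the tool's x, y, z normalised to -1 to 1, where 1 is pi/4 rad, a list of three; "grip": the opening, from 0 (shut) to 1 (fully open). In form: {"dp": [[dx, dy, dz], ...], "rot": [[wx, wy, wz], ...], "grip": [grip, ...]}. A call has 1 to 20 rows; each row shifts and turns the commanded pose from where the row before left it, along the tool's axes as they then stand; what a row does not reach is not made up. A row lasts 1/10 s, in which the tool goes at most 50 mm and 8.59 degrees, less where a joint would pass 70% of its speed; a pose out of reach is approached as far as the arm can. A call with a number of a shift or a turn outside -1 to 1 is refused whole. A call with a gripper value outside its range is refused whole. The fingers move at their own pace and stop on an object; "squeeze" is the grip in N (left out, the last holds). Time passes only in rows, so rows that do not move let the fingers close. It gives the time, the measured TCP pose, the force, the opening and the grip force at its end, in the units of the state.
- get_state(): the state, without advancing time (a new reading comes with each control period).
- capture(name): name is "side" or "top"; returns the picture (480x640x3 uint8, red, green, blue); there is no depth.
- camera_info(name): a dict with "fx", "fy", "cx", "cy" (pixels), "k1" (the pictures are not rectified: a ray, as slopes to the right and down, at radius r is drawn at 1 + k1 r^2 times it, then the intrinsics apply), "R" (3x3) and "t" (3): a world point X has camera coordinates R X + t. Camera axes: x right, y down, z forward; pixel columns grow to the right and rows downward; lengths in m; the calibration is good to about 2 mm. A picture is of the moment at which its call begins. camera_info takes no time and is no camera call.
- hand_in(): hands the job in; it is judged then, once.
The state is a dict: "t": time; "joint_positions": joint angles; "qvel": joint speeds; "tau": joint torques, N m; "ee_pos": TCP position; "tcp_rot": TCP orientation; "force": force on the tool from outside, world axes, zero at the start; "torque": the same for the moment, N m; "gripper_width": finger opening in m; "grasp_force": force on a finger pad.
Only numpy, scipy, OpenCV 4.12 (cv2) and the standard library are available. Lean on these libraries where they do the work, as an engineer would, in place of code of your own. Each camera call takes 0.05 s, during which the arm holds its last target. There are 200 camera calls.

## Working session

There is one attempt and no reset: what is moved stays moved. The work goes in short steps, Python scripts to look and compute and a tool call to move; the robot and the scene stay as the last step left them, time stands still between calls to the robot, and variables do not carry over. Pictures are saved under pics/ and viewed, at most 10 in all, crops included, and the job is handed in when it is done.

Besides the shell and the picture viewer there is one more tool, called after "Request:" as a command line: name --argument value ..., lists and objects as JSON in quotes. jog_arm: Moves the arm, as the interface text tells. Its arguments: {"type":"object","properties":{"dp":{"type":"array"},"rot":{"type":"array"},"grip":{"type":"array"},"squeeze":{"type":"number"}},"required":["dp","rot","grip"]}

```bash
ls; mkdir -p pics
python3 - <<'E'
from cell import *
import cv2
for n in("side","top"):
    cv2.imwrite(f"pics/{n}0.png",cv2.cvtColor(capture(n),cv2.COLOR_RGB2BGR)); print(n,camera_info(n))
print(get_state())
E
```

```text
pics
side {'fx': 604.1724104412566, 'fy': 604.1724104412566, 'cx': 309.53982367335334, 'cy': 236.08675642465508, 'k1': -0.18881993241436698, 'R': array([[-0.91358313, -0.40660901, -0.00591365],
       [-0.2637937 ,  0.6036428 , -0.75234849],
       [ 0.30948141, -0.6857729 , -0.65873878]]), 't': array([0.50316365, 0.24226524, 1.17566717])}
top {'fx': 622.7309632004107, 'fy': 622.7309632004107, 'cx': 320.01223158287365, 'cy': 240.88729202219076, 'k1': -0.10494255935318098, 'R': array([[ 0.01272999, -0.99984734, -0.01196827],
       [-0.9944318 , -0.01140702, -0.1047629 ],
       [ 0.10461039,  0.01323526, -0.99442521]]), 't': array([-0.03752996,  0.57850759,  1.40124441])}
{'t': 0.1, 'joint_positions': array([-4.40772497e+01,  2.33614444e+00,  4.80645403e+00, -2.10664614e-02,
       -9.25618325e+01, -1.91190531e+01]), 'qvel': array([ 0.07716365, -0.07942909,  0.14399355,  0.06731492, -0.06183864,
        0.0892296 ]), 'tau': array([-4.86295976e-03, -3.69346547e+01,  3.48285484e+01,  6.95149049e+00,
       -4.46702004e-03,  3.64109417e-05]), 'ee_pos': array([ 0.27047163, -0.53524326,  0.23036218]), 'tcp_rot': array([ 1.79906632e+02, -1.00906912e-02, -1.53195370e+02]), 'force': array([ 0.29100392, -0.63199459, -0.29487932]), 'torque': array([0.00976754, 0.0081616 , 0.01170442]), 'grasp_force': 0.0, 'gripper_width': 0.08559392835708135}
```

View pics/top0.png

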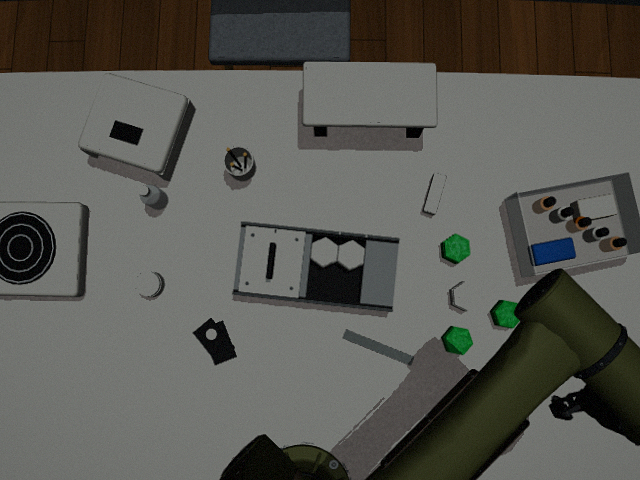

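View pics/side0.png

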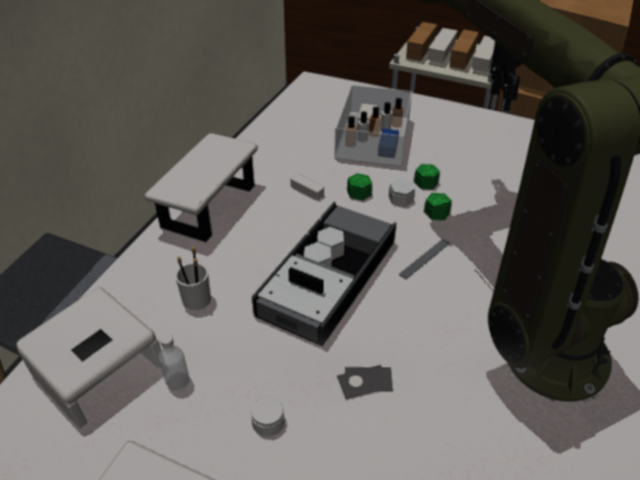

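The top view shows the keeper at about (318,265), with the shutter on the left and handle at (270,260). The two stored pots are at (325,252) and (350,254), and the jar is at (152,285). The loose white pot is between the green ones, near (460,297) in top and (402,192) in side. I'll enlarge and enhance the contrast there.

```bash
cat > h.py <<'E'
import numpy as np, cv2
from cell import *
C={n:camera_info(n) for n in("side","top")}
def ray(n,uv):
    c=C[n]; K=np.array([[c['fx'],0,c['cx']],[0,c['fy'],c['cy']],[0,0,1]])
    p=cv2.undistortPoints(np.array(uv,float).reshape(-1,1,2),K,np.array([c['k1'],0,0,0,0.]))[:,0]
    d=np.c_[p,np.ones(len(p))]@c['R']; return -c['R'].T@c['t'],d
def plane(n,uv,z):
    o,d=ray(n,uv); return o+d*((z-o[2])/d[:,2])[:,None]
def tri(a,b):
    (o1,d1),(o2,d2)=ray("top",[a]),ray("side",[b]); d1=d1[0];d2=d2[0]
    s=np.linalg.lstsq(np.c_[d1,-d2],o2-o1,rcond=None)[0]; p,q=o1+s[0]*d1,o2+s[1]*d2
    return (p+q)/2,np.linalg.norm(p-q)
def bgr(n): return cv2.cvtColor(capture(n),cv2.COLOR_RGB2BGR)
def crop(im,x0,y0,w,h,k,g=1.0):
    c=cv2.resize(im[y0:y0+h,x0:x0+w],None,fx=k,fy=k,interpolation=cv2.INTER_CUBIC).astype(float)
    return np.clip((c-c.min())/(np.percentile(c,99.8)-c.min()),0,1)**g*255
E
python3 - <<'E'
from h import *
t=cv2.imread("pics/top0.png");s=cv2.imread("pics/side0.png")
cv2.imwrite("pics/t1.png",crop(t,225,200,300,165,2.66,2))   # px=225+u/2.66
cv2.imwrite("pics/s1.png",crop(s,240,130,220,220,2.7,1.5))
E
```

```text
[ WARN:0@0.628] global loadsave.cpp:1063 imwrite_ Unsupported depth image for selected encoder is fallbacked to CV_8U.
```

View pics/t1.png

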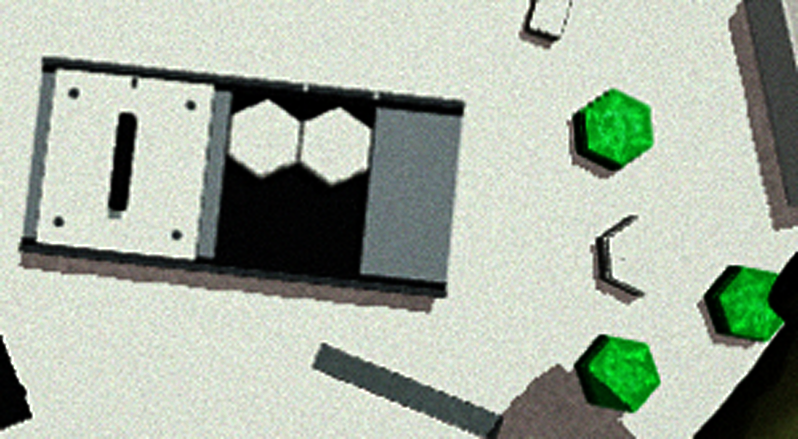

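View pics/s1.png

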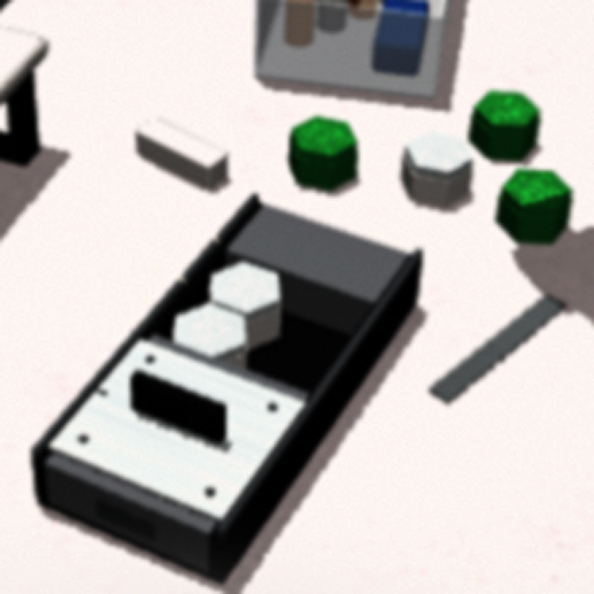

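The crops show the keeper with its top corners at (44,58), (463,103) and (445,297). The white pot's left corner is at (601,257) in the top crop, and its lid in the side crop spans (405–472, 132–175). Next I'll zoom in on the pot in both views and measure the keeper numerically.

```bash
python3 - <<'E' 2>/dev/null
from h import *
t=cv2.imread("pics/top0.png");s=cv2.imread("pics/side0.png")
a=crop(t,435,265,60,60,6.6,2.5);b=crop(s,372,162,60,60,6.6,2.5)
cv2.imwrite("pics/z1.png",np.hstack([a,b]))
# keeper: dark blob in top
g=t.max(2); m=(g<60).astype(np.uint8)
for name,roi in(("handle",(255,235,30,50)),):
    x,y,w,h=roi; sub=np.zeros_like(m); sub[y:y+h,x:x+w]=m[y:y+h,x:x+w]
    c=max(cv2.findContours(sub,0,1)[0],key=cv2.contourArea); r=cv2.minAreaRect(c);print(name,r,plane("top",[r[0]],.0965))
# white shapes: stored pots, plate
w=((g>120)).astype(np.uint8); w[:, :228]=0
n,l,st,ce=cv2.connectedComponentsWithStats(w[225:312,236:400])
for i in range(1,n):
    if st[i,4]>150: print(st[i],ce[i]+[236,225])
# dark hull of the case
d=np.zeros_like(m); d[215:320,228:405]=(g[215:320,228:405]<95)
for q in ((240,222),(398,238),(392,310),(234,294)): print(q,plane("top",[q],.063).round(4))
print("gray sample", g[265,240:400:4])
E
```

```text
handle ((270.6160583496094, 260.5136413574219), (6.484689235687256, 35.57815933227539), 6.709836959838867) [[0.52752514 0.07611954 0.0965    ]]
[ 67   0  53   7 167] [332.00598802 227.19760479]
[118   0  46  12 280] [379.38214286 230.08214286]
[   3    2   66   70 2057] [271.84346135 261.4268352 ]
[ 76  13  25  27 299] [323.7090301  251.02006689]
[103  16  25  27 289] [350.97923875 254.32871972]
[  0  77  74  10 251] [265.22310757 308.00398406]
(240, 222) [[0.6163 0.1504 0.063 ]]
(398, 238) [[ 0.584  -0.2061  0.063 ]]
(392, 310) [[ 0.4229 -0.1929  0.063 ]]
(234, 294) [[0.4539 0.1598 0.063 ]]
gray sample [ 78 121 123 119 116 122 122   8   0 121 118 121 119 122 122 123  91  70
  13   0  57  90  27  12   9  12  92 119 122 123  45  74  87  85  86  87
  93  89  89 102]
```

View pics/z1.png

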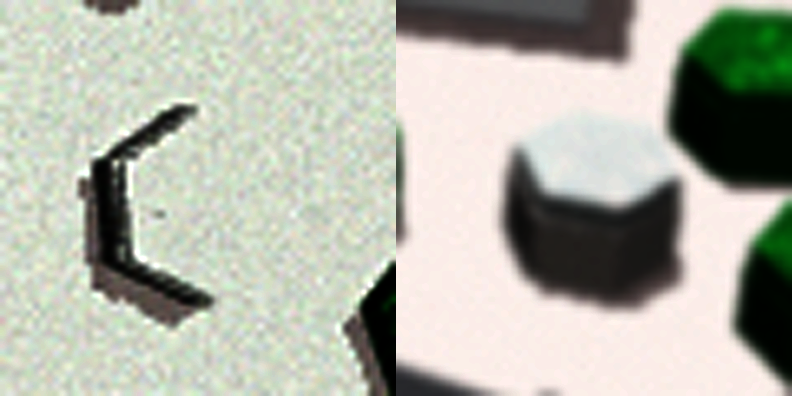

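The keeper's yaw is about -5.1°, and its measured size matches (358 x 163 mm). In the zoom, one pot flat faces +y (lid edge from px (454.2,289) to (454.7,304.7)), and the side view shows the whole lid. I'll segment the lid by its colour difference from the table, using an averaged side image.

```bash
python3 - <<'E' 2>/dev/null
from h import *
im=np.mean([capture("side").astype(float) for _ in range(6)],0)
sub=im[162:222,372:432]; d=sub[...,0]-sub[...,2]; lum=sub.mean(2)
print("lid",sub[24,30],"table",sub[48,5],sub[10,30])
np.save("side.npy",im)
th=(d[24,30]+d[48,5])/2
up=lambda a:cv2.resize(a,None,fx=6,fy=6,interpolation=cv2.INTER_CUBIC)
m=((up(d)<th)&(up(lum)>0.75*lum[24,30])).astype(np.uint8)
m=cv2.morphologyEx(m,cv2.MORPH_OPEN,np.ones((13,13)))
c=max(cv2.findContours(m,0,1)[0],key=cv2.contourArea)
uv=(c[:,0]+.5)/6-.5+[372,162]
P=plane("side",uv,.042)[:,:2]*1000
H=cv2.convexHull(P.astype(np.float32))[:,0]
M=cv2.moments(H.reshape(-1,1,2)); ce=np.array([M['m10'],M['m01']])/M['m00']
print("area",M['m00'],"expect",57**2*.866,"centre",ce)
# width by direction: narrowest = across flats
for a in range(0,180,5):
    n=np.array([np.cos(np.radians(a)),np.sin(np.radians(a))]); p=H@n; print(a,round(np.ptp(p),1),end="; ")
print(); hx=cv2.approxPolyDP(H.reshape(-1,1,2),5,True)[:,0]; print(hx.round(1))
print("top lid edge",plane("top",[(454.2,289.2),(454.7,304.7)],.042))
for q in((323.7,251.0),(351,254.3)): print(plane("top",[q],.05))
E
```

```text
lid [154.  155.5 155. ] table [163.         159.16666667 158.        ] [162.  158.5 157. ]
area 2813.6283869883046 expect 2813.634 centre [ 453.79003054 -365.3293608 ]
0 63.3; 5 63.1; 10 62.5; 15 61.3; 20 60.6; 25 60.0; 30 59.3; 35 59.1; 40 59.2; 45 60.5; 50 61.4; 55 62.6; 60 63.5; 65 64.1; 70 64.1; 75 63.7; 80 62.9; 85 61.7; 90 60.1; 95 58.4; 100 58.8; 105 59.5; 110 59.8; 115 59.8; 120 60.1; 125 60.0; 130 60.4; 135 60.4; 140 59.8; 145 59.1; 150 58.3; 155 58.9; 160 60.2; 165 61.1; 170 62.2; 175 63.0; 
[[ 471.4 -390.7]
 [ 485.2 -362.9]
 [ 468.4 -337.5]
 [ 445.2 -337.1]
 [ 431.1 -345.6]
 [ 421.9 -363.6]
 [ 441.9 -395. ]]
top lid edge [[ 0.47100923 -0.33638397  0.042     ]
 [ 0.4359793  -0.33732316  0.042     ]]
[[ 0.55392252 -0.03942691  0.05      ]]
[[ 0.54714774 -0.10123505  0.05      ]]
```

Both views agree on the loose pot: (0.4538, -0.3654), yaw about 3°, lid area as expected. The keeper origin is (0.5153, -0.0670) with yaw -5.1°. The stored pots and the handle (travel about 6 mm) also match. Next I'll turn and move to above the pot.

Request:
jog_arm --dp '[[0, 0, 0], [0, 0, 0], [0, 0, 0], [-0.0274, 0.0229, 0.0213], [-0.0274, 0.0229, 0.0213], [-0.0274, 0.0229, 0.0213], [-0.0274, 0.0229, 0.0213], [-0.0274, 0.0229, 0.0213], [-0.0274, 0.0229, 0.0213], [-0.0274, 0.0229, 0.0213], [0, 0, 0], [0, 0, 0]]' --rot '[[0, 0, 0.1763], [0, 0, 0.1763], [0, 0, 0.1763], [0, 0, 0], [0, 0, 0], [0, 0, 0], [0, 0, 0], [0, 0, 0], [0, 0, 0], [0, 0, 0], [0, 0, 0], [0, 0, 0]]' --grip '[0.9, 0.9, 0.9, 0.9, 0.9, 0.9, 0.9, 0.9, 0.9, 0.9, 0.9, 0.9]' --squeeze 30

```text
t: 1.6
ee_pos: [0.4539, -0.3648, 0.0817]
tcp_rot: [180.0, -0.1, -176.9]
force: [-0.4, 0.6, 0.8]
gripper_width: 0.0773
grasp_force: 0.0
```

Request:
jog_arm --dp '[[0, -0.0005, 0.025], [0, 0, 0.025], [0, 0, 0.018], [0, 0, 0.0097], [0, 0, 0], [0, 0, 0], [0, 0, 0], [0, 0, 0], [0, 0, 0], [0, 0, 0], [0, 0, 0], [0, 0, 0]]' --rot '[[0, 0, 0], [0, 0, 0], [0, 0, 0], [0, 0, 0], [0, 0, 0], [0, 0, 0], [0, 0, 0], [0, 0, 0], [0, 0, 0], [0, 0, 0], [0, 0, 0], [0, 0, 0]]' --grip '[0.9, 0.9, 0.9, 0.9, 0.9, 0.5, 0.5, 0.5, 0.5, 0.5, 0.5, 0.5]' --squeeze 30

```text
t: 2.8
ee_pos: [0.4546, -0.3666, 0.0064]
tcp_rot: [-179.9, 0.1, -177.0]
force: [-0.5, -0.9, 5.4]
gripper_width: 0.0594
grasp_force: 33.8
```

Request:
jog_arm --dp '[[0, 0, -0.02], [0, 0, -0.035], [0, 0, -0.045], [0, 0, -0.01], [0, 0, 0], [0, 0, 0], [0, 0, 0]]' --rot '[[0, 0, 0], [0, 0, 0], [0, 0, 0], [0, 0, 0.09], [0, 0, 0.09], [0, 0, 0], [0, 0, 0]]' --grip '[0.5, 0.5, 0.5, 0.5, 0.5, 0.5, 0.5]'

```text
t: 3.5
ee_pos: [0.4534, -0.3655, 0.1136]
tcp_rot: [179.9, -0.1, 175.0]
force: [0.0, -0.6, -1.4]
gripper_width: 0.0594
grasp_force: 33.2
```

```bash
python3 - <<'E' 2>/dev/null
from h import *
t=bgr("top");s=bgr("side")
a=crop(t,400,230,110,110,3.6,2);b=crop(s,340,110,110,110,3.6,1.5)
cv2.imwrite("pics/lift.png",np.hstack([a,b]).astype(np.uint8)); print(get_state()['ee_pos'],get_state()['tcp_rot'],get_state()['grasp_force'])
E
```

```text
[ 0.45338501 -0.36564612  0.11364098] [ 1.79965453e+02 -7.92928597e-02  1.74981334e+02] 33.1745445728302
```

View pics/lift.png

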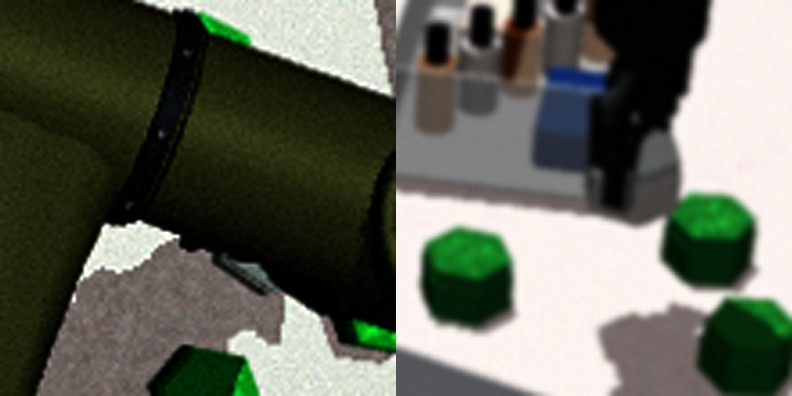

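The side view shows the pot held upright and level between the fingers, at crop (640,180). Next I carry it over the port, 10 mm short of the nest in keeper x.

Request:
jog_arm --dp '[[-0.001, 0.025, 0], [-0.001, 0.035, 0], [-0.001, 0.04, 0], [-0.001, 0.045, 0], [-0.001, 0.045, 0], [-0.001, 0.045, 0], [-0.001, 0.035, 0], [-0.001, 0.023, 0], [-0.001, 0.01, 0], [0, 0, 0], [0, 0, 0], [0, 0, 0]]' --rot '[[0, 0, 0], [0, 0, 0], [0, 0, 0], [0, 0, 0], [0, 0, 0], [0, 0, 0], [0, 0, 0], [0, 0, 0], [0, 0, 0], [0, 0, 0], [0, 0, 0], [0, 0, 0]]' --grip '[0.5, 0.5, 0.5, 0.5, 0.5, 0.5, 0.5, 0.5, 0.5, 0.5, 0.5, 0.5]'

```text
t: 4.8
ee_pos: [0.4895, -0.0658, 0.1143]
tcp_rot: [-180.0, -0.0, 174.8]
force: [0.3, -0.2, -0.9]
gripper_width: 0.0595
grasp_force: 33.2
```

```bash
python3 - <<'E' 2>/dev/null
from h import *
t=bgr("top");s=bgr("side")
a=crop(t,225,205,180,115,2.2,2);b=crop(s,240,150,180,115,2.2,.6)
cv2.imwrite("pics/over.png",np.vstack([a,b]).astype(np.uint8)); print(get_state()['ee_pos'],get_state()['tcp_rot'])
E
```

```text
[ 0.48945473 -0.06574348  0.11435   ] [-1.79993989e+02 -2.15040358e-02  1.74827565e+02]
```

View pics/over.png

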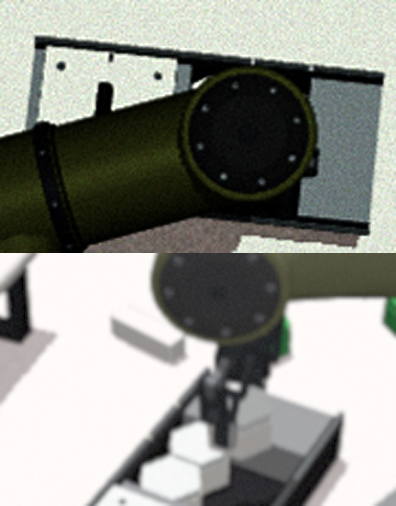

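The gripper is centred over the port and the pot hangs upright, clear of the two stored pots. Now I lower it into the well, still short of the nest.

Request:
jog_arm --dp '[[0, 0.001, 0.02], [0, 0, 0.025], [0, 0, 0.02], [0, 0, 0.015], [0, 0, 0.01], [0, 0, 0.006], [0, 0, 0], [0, 0, 0]]' --rot '[[0, 0, 0], [0, 0, 0], [0, 0, 0], [0, 0, 0], [0, 0, 0], [0, 0, 0], [0, 0, 0], [0, 0, 0]]' --grip '[0.5, 0.5, 0.5, 0.5, 0.5, 0.5, 0.5, 0.5]'

```text
t: 5.7
ee_pos: [0.4902, -0.064, 0.0193]
tcp_rot: [180.0, 0.1, 174.9]
force: [0.1, 0.1, -0.7]
gripper_width: 0.0596
grasp_force: 33.2
```

Request:
jog_arm --dp '[[0, 0, 0.002], [0, 0, 0.002], [-0.003, 0, 0], [-0.003, 0, 0], [-0.002, 0, 0], [0, 0, 0], [0, 0, 0]]' --rot '[[0, 0, 0], [0, 0, 0], [0, 0, 0], [0, 0, 0], [0, 0, 0], [0, 0, 0], [0, 0, 0]]' --grip '[0.5, 0.5, 0.5, 0.5, 0.5, 0.5, 0.5]'

```text
t: 6.4
ee_pos: [0.4961, -0.065, 0.0144]
tcp_rot: [-179.9, -0.3, 174.9]
force: [-9.8, 0.9, 4.5]
gripper_width: 0.0595
grasp_force: 34.0
```

Request:
jog_arm --dp '[[0, 0, 0], [0, 0, 0], [0, 0, 0], [0, 0, 0], [0, 0, 0], [0, 0, -0.01], [0, 0, -0.03], [0, 0, -0.04], [0, 0, -0.04], [0.045, 0, -0.01], [0.05, 0, 0], [0.02, 0.0, 0], [0, 0, 0]]' --rot '[[0, 0, 0], [0, 0, 0], [0, 0, 0], [0, 0, 0], [0, 0, 0], [0, 0, 0], [0, 0, 0], [0, 0, 0], [0, 0, 0], [0, 0, 0], [0, 0, 0], [0, 0, 0], [0, 0, 0]]' --grip '[0.85, 0.85, 0.85, 0.85, 0.85, 0.85, 0.85, 0.85, 0.85, 0.85, 0.85, 0.85, 0.85]'

```text
t: 7.7
ee_pos: [0.3822, -0.0541, 0.1463]
tcp_rot: [179.9, 0.2, 175.0]
force: [0.4, -0.2, 0.7]
gripper_width: 0.0726
grasp_force: 0.0
```

```bash
python3 - <<'E' 2>/dev/null
from h import *
t=bgr("top");s=bgr("side");cv2.imwrite("pics/t5.png",t);cv2.imwrite("pics/s5.png",s)
a=crop(t,290,220,90,90,4.4,1.2);b=crop(s,290,205,90,90,4.4,1)
cv2.imwrite("pics/placed.png",np.hstack([a,b]).astype(np.uint8)); print(get_state()['ee_pos'],get_state()['tcp_rot'])
E
```

```text
[ 0.38345442 -0.05422092  0.14560815] [1.79937031e+02 1.39857695e-01 1.74942085e+02]
```

View pics/placed.png

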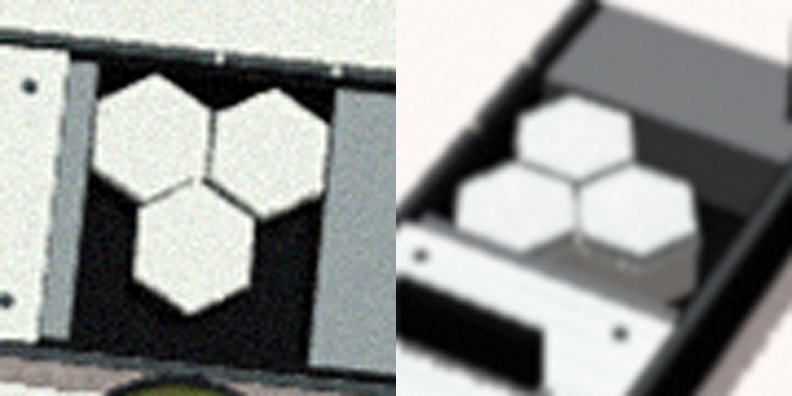

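The pot sits upright in the notch with thin, even seams against both stored pots. I'll check the centre spacing numerically, where about 60 mm means the flats touch.

```bash
cat > m.py <<'E'
from h import *
def pots(t,s):
  for n,im,x,y,w,h in(("top",t,312,236,54,56),("side",s,300,224,60,42)):
    k=8;g=cv2.resize(im[y:y+h,x:x+w].min(2),None,fx=k,fy=k,interpolation=cv2.INTER_CUBIC)
    m=(g>0.83*np.percentile(g,95)).astype(np.uint8); m=cv2.erode(m,np.ones((15,15)))
    C=[c for c in cv2.findContours(m,0,1)[0] if cv2.contourArea(c)>4000]
    R=[]
    for c in C:
        P=plane(n,(c[:,0]+.5)/k-.5+[x,y],.05)[:,:2]*1000
        M=cv2.moments(P.astype(np.float32).reshape(-1,1,2)); ce=np.array([M['m10'],M['m01']])/M['m00']
        v=P-ce; a=np.angle(np.sum(np.linalg.norm(v,axis=1)**6*np.exp(6j*np.arctan2(v[:,1],v[:,0]))))/6
        d=ce-[515.3,-67]; y0=np.radians(-5.1); kf=[d@[np.cos(y0),np.sin(y0)],d@[-np.sin(y0),np.cos(y0)]]
        R.append(kf); print(n,"area",round(M['m00']),"keeper xy",np.round(kf,1),"corner yaw",round(np.degrees(a),1))
    R=np.array(R); print([round(np.linalg.norm(R[i]-R[j]),1) for i in range(len(R)) for j in range(i)])
E
python3 -c "
from m import *
pots(cv2.imread('pics/t5.png'),cv2.imread('pics/s5.png'))" 2>/dev/null
```

```text
top area 2333 keeper xy [-17.   3.] corner yaw -3.1
top area 2234 keeper xy [ 35.2 -30.7] corner yaw -5.1
top area 2279 keeper xy [36.6 30.9] corner yaw -3.6
[np.float64(62.2), np.float64(60.4), np.float64(61.6)]
side area 4026 keeper xy [ 6.3 15.1] corner yaw 25.0
side area 1930 keeper xy [ 31.6 -32.3] corner yaw -5.8
side area 682 keeper xy [ 98.8 -27.1] corner yaw -22.1
[np.float64(53.7), np.float64(101.7), np.float64(67.4)]
```

From the top view, the pot is about 60.4 mm from the left pot and about 62.2 mm from the right one. It sits roughly 2–3 mm too far towards +y, so the right flat isn't touching. I'll regrip, shift about 2.5 mm in -y and push it into the notch.

Request:
jog_arm --dp '[[-0.03, 0, 0], [-0.045, 0, 0], [-0.038, 0, 0], [0, 0, 0.03], [0, 0, 0.04], [0, 0, 0.035], [0, 0, 0.015], [0, 0, 0.009], [0, 0, 0], [0, 0, 0], [0, 0, 0], [0, 0, 0], [0, 0, 0], [0, 0, 0], [0.001, -0.0015, 0], [0, -0.001, 0], [0, 0, 0], [0, 0, 0]]' --rot '[[0, 0, 0], [0, 0, 0], [0, 0, 0], [0, 0, 0], [0, 0, 0], [0, 0, 0], [0, 0, 0], [0, 0, 0], [0, 0, 0], [0, 0, 0], [0, 0, 0], [0, 0, 0], [0, 0, 0], [0, 0, 0], [0, 0, 0], [0, 0, 0], [0, 0, 0], [0, 0, 0]]' --grip '[0.85, 0.85, 0.85, 0.85, 0.85, 0.85, 0.85, 0.85, 0.85, 0.5, 0.5, 0.5, 0.5, 0.5, 0.5, 0.5, 0.5, 0.5]' --squeeze 20

```text
t: 9.6
ee_pos: [0.4954, -0.0664, 0.0166]
tcp_rot: [179.9, 0.1, 174.9]
force: [1.0, 2.8, 6.1]
gripper_width: 0.0597
grasp_force: 23.5
```

Request:
jog_arm --dp '[[-0.001, 0, -0.001], [-0.001, 0, 0], [-0.001, 0, 0], [0, 0, 0], [0, 0, 0]]' --rot '[[0, 0, 0], [0, 0, 0], [0, 0, 0], [0, 0, 0], [0, 0, 0]]' --grip '[0.5, 0.5, 0.5, 0.5, 0.5]'

```text
t: 10.1
ee_pos: [0.497, -0.0674, 0.0166]
tcp_rot: [-180.0, -0.1, 174.9]
force: [-2.7, 0.3, 5.0]
gripper_width: 0.0598
grasp_force: 23.6
```

Request:
jog_arm --dp '[[-0.001, 0, 0], [-0.001, 0, 0], [0, 0, 0], [0, 0, 0]]' --rot '[[0, 0, 0], [0, 0, 0], [0, 0, 0], [0, 0, 0]]' --grip '[0.5, 0.5, 0.5, 0.5]'

```text
t: 10.5
ee_pos: [0.4981, -0.0677, 0.0166]
tcp_rot: [-180.0, -0.2, 174.9]
force: [-7.7, 0.7, 9.3]
gripper_width: 0.0598
grasp_force: 23.9
```

Request:
jog_arm --dp '[[0, 0, 0], [0, 0, 0], [0, 0, 0], [0, 0, 0], [0, 0, 0], [0, 0, -0.01], [0, 0, -0.03], [0, 0, -0.04], [0, 0, -0.04], [0.045, 0, -0.01], [0.05, 0, 0], [0.02, 0.0, 0], [0, 0, 0]]' --rot '[[0, 0, 0], [0, 0, 0], [0, 0, 0], [0, 0, 0], [0, 0, 0], [0, 0, 0], [0, 0, 0], [0, 0, 0], [0, 0, 0], [0, 0, 0], [0, 0, 0], [0, 0, 0], [0, 0, 0]]' --grip '[0.85, 0.85, 0.85, 0.85, 0.85, 0.85, 0.85, 0.85, 0.85, 0.85, 0.85, 0.85, 0.85]'

```text
t: 11.8
ee_pos: [0.3839, -0.0568, 0.1483]
tcp_rot: [179.9, 0.2, 175.0]
force: [-0.4, -0.6, -0.2]
gripper_width: 0.0723
grasp_force: 0.0
```

```bash
python3 - <<'E' 2>/dev/null
from m import *
t=np.mean([bgr("top").astype(float) for _ in range(4)],0).astype(np.uint8);s=bgr("side");cv2.imwrite("pics/t6.png",t)
a=crop(t,290,220,90,90,4.4,1.2);b=crop(s,290,205,90,90,4.4,1)
cv2.imwrite("pics/placed2.png",np.hstack([a,b]).astype(np.uint8)); print(get_state()['ee_pos'],get_state()['tcp_rot'])
pots(t,s)
E
```

```text
[ 0.38529815 -0.0571221   0.14645804] [-1.79978395e+02 -4.28196566e-02  1.74883158e+02]
top area 2227 keeper xy [ 36.  -30.9] corner yaw -5.5
top area 4621 keeper xy [10.3 15.7] corner yaw -26.8
[np.float64(53.3)]
side area 4053 keeper xy [ 7.  13.8] corner yaw 27.4
side area 1933 keeper xy [ 32.4 -32.3] corner yaw -5.5
side area 682 keeper xy [ 98.8 -27.1] corner yaw -22.1
[np.float64(52.7), np.float64(100.5), np.float64(66.6)]
```

View pics/placed2.png

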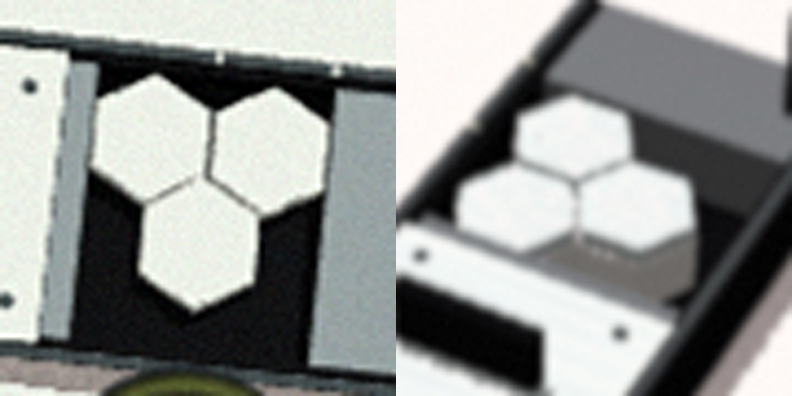

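The pot now sits symmetrically, about 60.7 mm from each stored pot, and both seams are thin and closed. Now for the shutter handle.

Request:
jog_arm --dp '[[-0.0259, 0.0287, 0], [-0.0259, 0.0287, 0], [-0.0259, 0.0287, 0], [-0.0259, 0.0287, 0], [-0.0259, 0.0287, 0], [0, 0, 0], [0, 0, 0.03], [0, 0, 0.03], [0, 0, 0.0195], [0, 0, 0], [0, 0, 0]]' --rot '[[0, 0, 0], [0, 0, 0], [0, 0, 0], [0, 0, 0], [0, 0, 0], [0, 0, 0], [0, 0, 0], [0, 0, 0], [0, 0, 0], [0, 0, 0], [0, 0, 0]]' --grip '[0.85, 0.85, 0.85, 0.85, 0.85, 0.85, 0.85, 0.85, 0.85, 0.85, 0.85]'

```text
t: 13.15
ee_pos: [0.527, 0.0739, 0.0672]
tcp_rot: [-179.9, -0.0, 174.9]
force: [-0.5, -0.4, 0.7]
gripper_width: 0.0727
grasp_force: 0.0
```

Request:
jog_arm --dp '[[0, 0, 0], [0, 0, 0], [0, 0, 0], [0, 0, 0], [0, 0, 0], [0, 0, 0], [0, 0, 0], [0, 0, 0], [0, 0, 0], [0, 0, 0], [0, 0, 0], [0, 0, 0]]' --rot '[[0, 0, 0], [0, 0, 0], [0, 0, 0], [0, 0, 0], [0, 0, 0], [0, 0, 0], [0, 0, 0], [0, 0, 0], [0, 0, 0], [0, 0, 0], [0, 0, 0], [0, 0, 0]]' --grip '[0, 0, 0, 0, 0, 0, 0, 0, 0, 0, 0, 0]' --squeeze 40

```text
t: 14.35
ee_pos: [0.5268, 0.0745, 0.0676]
tcp_rot: [180.0, 0.0, 174.9]
force: [-3.3, 1.3, 6.6]
gripper_width: 0.0113
grasp_force: 42.1
```

Handle gripped (11.3 mm wide). Now I slide it along -y.

Request:
jog_arm --dp '[[0, -0.008, 0], [0, -0.014, 0], [0, -0.018, 0], [0, -0.018, 0], [0, -0.018, 0], [0, -0.018, 0], [0, -0.016, 0], [0, -0.01, 0], [0, 0, 0], [0, 0, 0]]' --rot '[[0, 0, 0], [0, 0, 0], [0, 0, 0], [0, 0, 0], [0, 0, 0], [0, 0, 0], [0, 0, 0], [0, 0, 0], [0, 0, 0], [0, 0, 0]]' --grip '[0, 0, 0, 0, 0, 0, 0, 0, 0, 0]'

```text
t: 15.35
ee_pos: [0.5154, -0.0461, 0.0676]
tcp_rot: [-179.9, -0.1, 174.9]
force: [-5.9, -0.4, 7.6]
gripper_width: 0.0115
grasp_force: 42.3
```

Request:
jog_arm --dp '[[0.001, -0.005, 0], [0, -0.004, 0], [0, 0, 0]]' --rot '[[0, 0, 0], [0, 0, 0], [0, 0, 0]]' --grip '[0, 0, 0]'

```text
t: 15.65
ee_pos: [0.5146, -0.0538, 0.0676]
tcp_rot: [179.9, 0.1, 174.9]
force: [-2.6, 4.2, 5.6]
gripper_width: 0.0114
grasp_force: 42.2
```

Request:
jog_arm --dp '[[0, -0.003, 0], [0, -0.002, 0], [0, 0, 0]]' --rot '[[0, 0, 0], [0, 0, 0], [0, 0, 0]]' --grip '[0, 0, 0]'

```text
t: 15.95
ee_pos: [0.5142, -0.0585, 0.0676]
tcp_rot: [179.9, 0.1, 174.9]
force: [-1.6, 3.7, 5.8]
gripper_width: 0.0117
grasp_force: 42.2
```

Request:
jog_arm --dp '[[0, -0.002, 0], [0, -0.002, 0], [0, 0, 0]]' --rot '[[0, 0, 0], [0, 0, 0], [0, 0, 0]]' --grip '[0, 0, 0]'

```text
t: 16.25
ee_pos: [0.5137, -0.0632, 0.0676]
tcp_rot: [180.0, 0.1, 174.9]
force: [-1.1, 1.8, 5.4]
gripper_width: 0.0112
grasp_force: 42.1
```

Request:
jog_arm --dp '[[0, -0.002, 0], [0, 0, 0]]' --rot '[[0, 0, 0], [0, 0, 0]]' --grip '[0, 0]'

```text
t: 16.45
ee_pos: [0.5135, -0.0655, 0.0676]
tcp_rot: [-180.0, 0.0, 174.9]
force: [-1.4, -1.0, 4.8]
gripper_width: 0.0114
grasp_force: 42.1
```

Request:
jog_arm --dp '[[0, -0.002, 0], [0, 0, 0]]' --rot '[[0, 0, 0], [0, 0, 0]]' --grip '[0, 0]'

```text
t: 16.65
ee_pos: [0.5133, -0.0679, 0.0676]
tcp_rot: [-179.9, 0.0, 174.9]
force: [-0.7, -1.6, 4.6]
gripper_width: 0.0111
grasp_force: 42.1
```

Request:
jog_arm --dp '[[0, -0.001, 0], [0, 0, 0]]' --rot '[[0, 0, 0], [0, 0, 0]]' --grip '[0, 0]'

```text
t: 16.85
ee_pos: [0.5132, -0.069, 0.0676]
tcp_rot: [-179.9, 0.0, 174.9]
force: [-0.3, -3.2, 5.5]
gripper_width: 0.0112
grasp_force: 42.0
```

Request:
jog_arm --dp '[[0, -0.001, 0], [0, 0, 0]]' --rot '[[0, 0, 0], [0, 0, 0]]' --grip '[0, 0]'

```text
t: 17.05
ee_pos: [0.5131, -0.0695, 0.0676]
tcp_rot: [-180.0, 0.0, 174.9]
force: [-1.1, -1.2, 5.8]
gripper_width: 0.0114
grasp_force: 42.1
```

Request:
jog_arm --dp '[[0, 0, 0], [0, 0, 0], [0, 0, 0], [0, 0, 0], [0, 0, 0], [0, 0, -0.02], [0, 0, -0.04], [0, 0, -0.04], [0.045, 0, 0], [0.05, 0, 0], [0.045, 0, 0], [0, 0, 0], [0, 0, 0]]' --rot '[[0, 0, 0], [0, 0, 0], [0, 0, 0], [0, 0, 0], [0, 0, 0], [0, 0, 0], [0, 0, 0], [0, 0, 0], [0, 0, 0], [0, 0, 0], [0, 0, 0], [0, 0, 0], [0, 0, 0]]' --grip '[0.6, 0.6, 0.6, 0.6, 0.6, 0.6, 0.6, 0.6, 0.6, 0.6, 0.6, 0.6, 0.6]'

```text
t: 18.35
ee_pos: [0.3733, -0.0563, 0.1682]
tcp_rot: [179.9, 0.2, 175.0]
force: [-0.0, 0.9, 0.7]
gripper_width: 0.0511
grasp_force: 0.0
```

```bash
python3 - <<'E' 2>/dev/null
from h import *
t=bgr("top");s=bgr("side")
m=np.zeros((480,640),np.uint8); m[240:290,305:345]=(t[240:290,305:345].max(2)<60)
c=max(cv2.findContours(m,0,1)[0],key=cv2.contourArea); r=cv2.minAreaRect(c); p=plane("top",[r[0]],.0965)[0]
d=p[:2]-[.5153,-.067]; print(r,p,"keeper y",d@[np.sin(np.radians(5.1)),np.cos(np.radians(5.1))])
cv2.imwrite("pics/end.png",np.hstack([cv2.resize(t,(400,300)),cv2.resize(s,(400,300))])); print(get_state()['ee_pos'],get_state()['force'])
E
```

```text
((335.6097412109375, 267.51220703125), (5.521576881408691, 35.558956146240234), 6.34019136428833) [ 0.51393095 -0.06617943  0.0965    ] keeper y 0.0006956246268293676
[ 0.37375716 -0.05639204  0.1667783 ] [ 0.43951702 -0.38575238  0.12224828]
```

View pics/end.png

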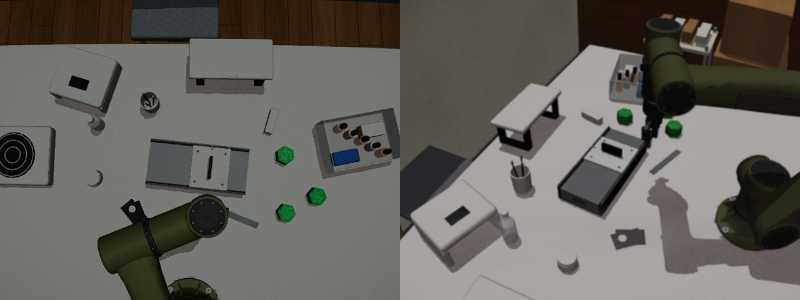

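The shutter is centred over the port, with the handle at keeper y ≈ 0.7 mm (px (335.6,267.5)). The other objects are where they were, and the arm is clear. I'm handing in.

```bash
python3 -c "
from cell import *
print(hand_in())"
```

```text
the job is handed in; nothing more can be done
None
```

I put the pot upright in the notch, about 60.7 mm centre to centre from each stored pot, so its flats should be touching both. I then slid the shutter to its first stop, with its handle within 1 mm of the port's centre, and handed the job in; the hand-in returned no verdict.

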